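# Clear the squaring nest and hold a membrane cassette in its corner

## Task

Blow the corner of the squaring nest clean: push the red plunger head all the way down to its stop and let it come back up. Then pick up the blue and white membrane cassette, set it flat on the nest's base plate and press it squarely into the corner, firmly against the back stop and the side stop at once. Finish while still holding it pressed against both stops; do not let go, and leave the amber bottle, the small dish and the beaker where they stand.

Things in the scene. Friction and masses are not known exactly. Their poses are not given: they have to be found in the camera images.
- nest: squaring nest, fixed to the worktop: aluminium base plate 130 x 180 x 12 mm with two low dark steel stop bars and, outside the side stop, a black barrel with the red plunger. Origin on the worktop, z up. The plate spans x -70 to +60 mm and y -65 to +115 mm in this frame, its top at z = 12 mm. The cassette goes in the free area x < 40 mm, y < 40 mm, against both stops
- corner (a point): the point on the top of the base plate where the two stop faces meet (at +40, +40, +12 mm in the nest's frame); axes as the nest's. The cassette seats on its -x, -y side. A small brass nozzle stands just outside this point. Plate and stops are rigid; friction is about 1, so a cassette pushed on one stop resists sliding along it: seat it on one with about 9 N, then push to the other with up to 18 N
- back_stop: dark steel bar 12 mm thick, 85 mm long along the nest's y, rising 14 mm above the plate; its stop face looks to the nest's -x. Origin: middle of the lower edge of the stop face
- side_stop: dark steel bar 12 mm thick, 85 mm long along the nest's x, rising 14 mm above the plate; its stop face looks to the nest's -y. Origin: middle of the lower edge of the stop face
- plunger_top (a point): top centre of the red round plunger head (32 mm across, 11 mm thick), 59 mm above the worktop when up; at x -10, y +85 mm in the nest's frame. It is pressed straight down
- plunger (a joint): travel of the plunger in m: 0 up, 0.010 fully down on its stop; a spring returns it (about 3 N at the start of the stroke, 6.5 N at the stop)
- cassette_center (a point): centre (half-way up) of the membrane cassette: a rigid block of 64 mm (its x) by 44 mm (its y), 50 mm high, 0.175 to 0.35 kg, blue top and bottom frames with white and grey layers between. It stands on the worktop on its 64 x 44 mm face; either way round it may go into the corner
- cassette: the same cassette; origin at the centre of its underside, axes as above
- bottle: capped amber sample bottle, 68 mm across, 208 mm tall, loose bystander; origin at the centre of its underside
- petri: small clear dish, 55 mm across, 11 mm high, loose bystander; origin at the centre of its underside
- beaker: small clear beaker, 53 mm across, 65 mm high, loose bystander; origin at the centre of its underside
There are look-alikes about, which are no part of the job. Leave any black look-alike of the cassette alone.

How it is judged:
On the way, in this order (a step that is already met when the one before it is completed fails the run):
1. the plunger is pushed down to its stop (value of joint plunger above 0.0088 m), for 0.1 s.
2. the plunger has come back up (value of joint plunger below 0.002 m), for 0.1 s.
3. the cassette sits flat in the corner, pressed against both stops by the gripper (contact force between cassette and back_stop above 1.5 N and contact force between cassette and side_stop above 1.5 N and contact force between the fingers and cassette above 1 N and z of cassette_center in the frame of corner between 0.022 and 0.0275 m and angle between cassette_center's own z axis and vertical below 0.06 rad and horizontal distance between cassette_center and corner below 0.043 m and (angle between the x axis of cassette_center and the x axis of corner, either way round below 0.05 rad or angle between the x axis of cassette_center and the y axis of corner, either way round below 0.05 rad)), for 0.3 s.
At the end, for the whole second after the job is handed in: The fingers still push the cassette (over 1 N); it presses on both stops with over 1.5 N each, flat on the plate (height within 2.5 mm, tilt under 0.06 rad), square to the stops within 0.05 rad either way round, centre within 43 mm of the corner, still; the plunger is up within 2 mm (all of step 3 and value of joint plunger below 0.002 m and linear speed of cassette below 0.01 m/s); the arm keeps its last pose, push and grip.
It fails at once if a bystander is disturbed: the amber bottle, the dish or the beaker is moved more than 3 cm (distance of any of bottle, petri, beaker from where it was at the start of the episode above 0.03 m).
It also fails if it takes over 64 s, if anything falls off the work surface, if the arm or the gripper's body presses on something with over 40 N, if the wrist force passes 120 N, or if a joint passes its speed limit or range.

## Robot

A 6-joint arm with a two-finger parallel gripper is mounted at the origin on a cart in front of the work surface, level with it; the furniture and walls round the work are solid. World frame = base frame: x ahead of the robot, y to its left, z up, the work surface at z = 0. Lengths are in m, angles in rad, forces in N, time in s.
With the tool pointing down it reaches from about 0.375 to 0.925 m from the base axis. Payload 5.7 kg.
Tool frame: the origin (TCP) lies between the finger pads; the fingertips stand 25 mm ahead of it and the grasp point (between the pads) lies 6 mm ahead of it; z points along the fingers, x is the direction in which the jaws open and shut, and the axes are right-handed (so a half turn about z gives the same grasp; the last joint's range is limited). The gripper opens to 88 mm and grips with 3 to 60 N. Pads are 20 mm wide; open, the fingers measure 115 mm over their backs; the gripper's body (75 mm by 178 mm) begins 61 mm behind the grasp point.
Start: joints at [1.137, 0.359, 1.51, -0, 1.272, -0.115], TCP at [0.188, 0.57, 0.213] pointing down, gripper open.
Joint ranges: [-2.97, 2.97], [-1.01, 2.36], [0.21, 2.38], [-0.96, 4.11], [0.2, 2.71], [-2.98, 2.98]. Speed limits (rad/s): [2.39, 2.39, 3.14, 3.14, 3.14, 3.14].

## Interface

Orientations are given as [roll, pitch, yaw] about the fixed x, y, z axes, in that order (R = Rz(yaw) Ry(pitch) Rx(roll)).
In Python, from bench import monitor, eyes, manip gives the robot as it stands. The module is installed in compiled form; this text tells all that it offers.
- The arm moves only by the tool apply_moves, never from a script. Its arguments are lists of equal length, an entry for each row: "delta_pos": the shift along the tool's x, y, z in m, a list of three; "rot": the turn, a rotation vector about the tool's x, y, z in degrees, a list of three; "gripper": the opening in per cent of the stroke, from 0 (shut) to 100 (fully open). In form: {"delta_pos": [[x, y, z], ...], "rot": [[rx, ry, rz], ...], "gripper": [gripper, ...]}. A call has 1 to 10 rows; each row is the pose to reach, as a shift and turn from the pose commanded when the call began, along the tool's axes at that moment; what a row does not reach only later rows make up. A row lasts 1/12 s, in which the tool goes at most 41.7 mm and 7.16 degrees, less where a joint would pass 70% of its speed; a pose out of reach is approached as far as the arm can. A call with a gripper value outside its range is refused whole. The fingers move at their own pace and stop on an object; "force" is the grip in N (left out, the last holds). Time passes only in rows, so rows that repeat a pose let the fingers close. It gives the time, the measured TCP pose, the force and the opening at its end, in the units of the state.
- monitor.state(): the state, without advancing time (a new reading comes with each control period).
- eyes.camera(name): name is "scene" or "top"; returns a dict with "frame" (400x640x3 uint8, blue, green, red), "range_z" (400x640 float32, m along the optical axis (not along the pixel's ray), 0 where there is no reading), "fx", "fy", "cx", "cy" (pixels), "origin" and "orientation" of the camera in the world. Camera axes: x right, y down, z forward; pixel columns grow to the right and rows downward; lengths in m; the calibration is good to about 2 mm. A picture is of the moment at which its call begins.
- manip.finish_job(): hands the job in, once; it reports no verdict.
The state is a dict: "t": time; "joint_positions": joint angles; "joint_vel": joint speeds; "effort": joint torques, N m; "eef_pos": TCP position; "ee_rot": TCP orientation; "force": force on the tool from outside, world axes, zero at the start; "moment": the same for the moment, N m; "finger_gap": finger opening in m.
Only numpy, scipy, OpenCV 4.12 (cv2) and the standard library are available. Lean on these libraries where they do the work, as an engineer would, in place of code of your own. Each camera call takes 0.05 s, during which the arm holds its last target.

## Working session

There is one attempt and no reset: what is moved stays moved. The work goes in short steps, Python scripts to look and compute and a tool call to move; the robot and the scene stay as the last step left them, time stands still between calls to the robot, and variables do not carry over. Pictures are saved under pics/ and viewed, and the job is handed in when it is done.

Besides the shell and the picture viewer there is one more tool, called after ">>>" as a command line: name --argument value ..., lists and objects as JSON in quotes. apply_moves: Moves the arm, as the interface text tells. Its arguments: {"type":"object","properties":{"delta_pos":{"type":"array"},"rot":{"type":"array"},"gripper":{"type":"array"},"force":{"type":"number"}},"required":["delta_pos","rot","gripper"]}

```bash
mkdir -p pics
python3 - <<'E'
from bench import monitor, eyes
import cv2, numpy as np, pickle
print(monitor.state())
for n in("scene","top"):
    c=eyes.camera(n); cv2.imwrite(f"pics/{n}0.png",c["frame"]); pickle.dump(c,open(f"{n}0.pkl","wb"))
    print(n,{k:v for k,v in c.items() if k not in("frame","range_z")})
E
```

```text
{'t': 0.0, 'joint_positions': array([ 1.13689735e+00,  3.59484794e-01,  1.51141589e+00, -6.36251729e-06,
        1.27245810e+00, -1.15111656e-01]), 'joint_vel': array([-9.11508876e-05,  7.39504961e-04, -7.89094234e-04,  4.84944546e-05,
        1.42240465e-03,  3.27656346e-04]), 'effort': array([ 3.69036643e-03, -5.15384245e+01, -2.70720953e+01,  6.75119273e-02,
        3.47206718e-02, -1.38552191e-04]), 'eef_pos': array([0.18777551, 0.5691389 , 0.21232791]), 'ee_rot': array([-3.14139584e+00,  1.75513432e-03,  1.25201106e+00]), 'force': array([ 0.90230106,  0.92162024, -1.20581691]), 'moment': array([-0.02946973,  0.02836713,  0.04169909]), 'finger_gap': 0.08765536066442778}
scene {'fx': 436.4578409754086, 'fy': 436.4578409754086, 'cx': 320.25298405939935, 'cy': 200.6723515438109, 'origin': array([-0.04799796, -0.70225669,  0.84565283]), 'orientation': array([-2.2294717 , -0.0159279 , -0.57176677])}
top {'fx': 497.8562459181921, 'fy': 497.8562459181921, 'cx': 314.8616129839095, 'cy': 192.44990877358467, 'origin': array([0.38060712, 0.11209923, 1.36158223]), 'orientation': array([-3.054244  , -0.00797711, -1.59132013])}
```

View pics/scene0.png

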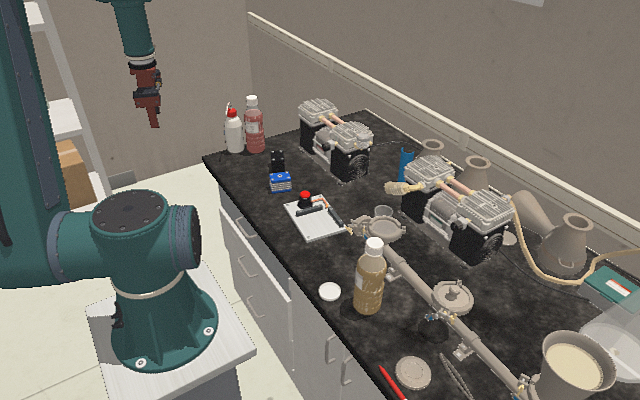

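View pics/top0.png

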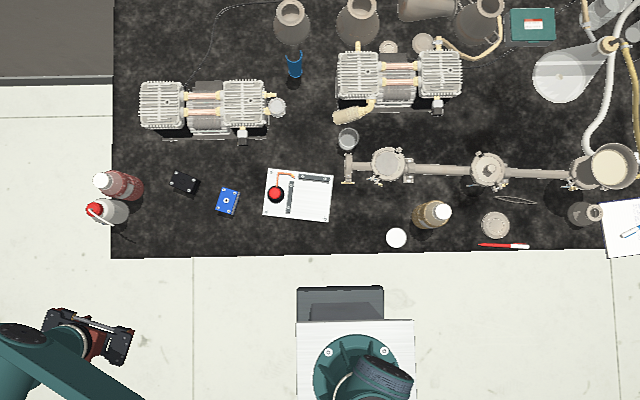

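```bash
cat > h.py <<'E'
import numpy as np, cv2, pickle
from scipy.spatial.transform import Rotation as R
def ray(c,u,v):
    d=np.array([(u-c["cx"])/c["fx"],(v-c["cy"])/c["fy"],1.0])
    return R.from_euler("xyz",c["orientation"]).as_matrix()@d
def onplane(c,u,v,z):
    d=ray(c,u,v); o=np.array(c["origin"]); return o+d*(z-o[2])/d[2]
def depthpt(c,u,v):
    return np.array(c["origin"])+ray(c,u,v)*c["range_z"][int(round(v)),int(round(u))]
def mask(c,lo,hi):
    return cv2.inRange(cv2.cvtColor(c["frame"],cv2.COLOR_BGR2HSV),lo,hi)
E
python3 - <<'E'
from h import *
t=pickle.load(open("top0.pkl","rb")); s=pickle.load(open("scene0.pkl","rb"))
a=cv2.resize(t["frame"][150:250,160:360],None,fx=4,fy=4,interpolation=cv2.INTER_CUBIC)
b=cv2.resize(s["frame"][140:250,255:405],None,fx=4,fy=4,interpolation=cv2.INTER_CUBIC)
cv2.imwrite("pics/ct0.png",a);cv2.imwrite("pics/cs0.png",b)
for n,uv in dict(cass=(227,201),black=(183,181),plung=(276,194),plate=(315,205),bench=(250,230),beaker=(348,138),dish=(396,238),bottle=(442,211)).items():
    print(n,depthpt(t,*uv).round(3))
E
```

```text
cass [0.477 0.331 0.051]
black [0.532 0.447 0.051]
plung [0.492 0.201 0.062]
plate [0.464 0.099 0.015]
bench [ 0.4    0.278 -0.001]
beaker [0.649 0.004 0.003]
dish [ 0.371 -0.119  0.007]
bottle [ 0.432 -0.194  0.208]
```

View pics/ct0.png

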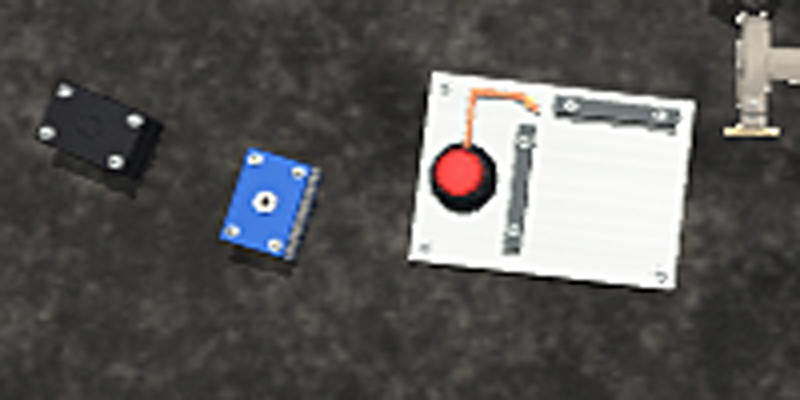

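View pics/cs0.png

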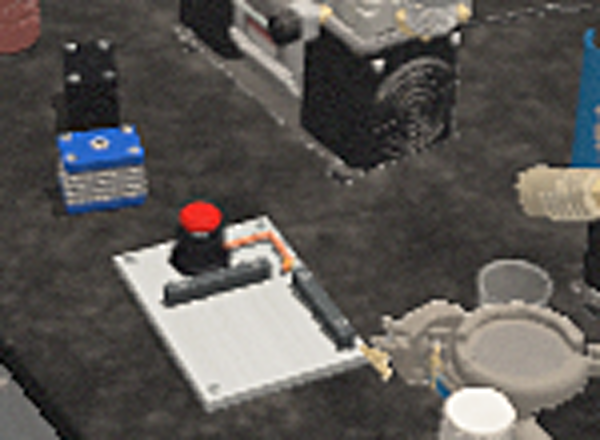

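The candidates for the cassette are the blue/white block at top (227,201), which is scene (281,182); the black look-alike at top (183,181); and the blue cylinder at top (294,63). The crop shows a blue top with white layers, 51 mm high, so I choose (227,201). For the plunger, the red head on the nest at top (276,194) fits. The red-capped bottle at (95,210) and the pen at (505,246) don't.

Run:
```python
from h import *
t=pickle.load(open("top0.pkl","rb")); s=pickle.load(open("scene0.pkl","rb"))
def biggest(m):
    cs,_=cv2.findContours(m,cv2.RETR_EXTERNAL,cv2.CHAIN_APPROX_NONE); return max(cs,key=cv2.contourArea)
def crop(m,u0,u1,v0,v1):
    o=np.zeros_like(m); o[v0:v1,u0:u1]=m[v0:v1,u0:u1]; return o
def rect(c,m,z):
    k=biggest(m)[:,0,:]
    P=np.array([onplane(c,u,v,z)[:2] for u,v in k],np.float32)*1000
    r=cv2.minAreaRect(P); return r
print("plate(-70..60,-65..115)",rect(t,crop(mask(t,(0,0,150),(179,60,255)),255,345,160,230),.012))
print("plate scene",rect(s,crop(mask(s,(0,0,130),(179,60,255)),270,350,190,250),.012))
print("cass top",rect(t,crop(mask(t,(100,120,60),(130,255,255)),210,245,180,220),.05))
ms=crop(mask(s,(100,120,60),(130,255,255)),265,295,165,185)
print("cass scene",rect(s,ms,.05))
for c,bx in((t,(262,290,180,210)),(s,(295,315,185,210))):
    m=crop(cv2.bitwise_or(mask(c,(0,150,120),(8,255,255)),mask(c,(172,150,120),(179,255,255))),*bx)
    k=biggest(m); print("plunger", rect(c,m,.059), cv2.boundingRect(k))
```

```text
plate(-70..60,-65..115) ((493.53387451171875, 145.87855529785156), (180.69810485839844, 129.03033447265625), 82.2635498046875)
plate scene ((489.73187255859375, 141.79115295410156), (188.43331909179688, 130.97256469726562), 82.25249481201172)
cass top ((479.7803649902344, 334.53961181640625), (44.428443908691406, 64.27973937988281), 71.18376159667969)
cass scene ((475.9125671386719, 329.1848449707031), (56.14492416381836, 64.53153991699219), 71.03245544433594)
plunger ((496.424560546875, 205.2987060546875), (28.866775512695312, 29.025611877441406), 89.17355346679688) (269, 187, 12, 12)
plunger ((491.343017578125, 200.3992919921875), (35.121917724609375, 27.161266326904297), 58.439903259277344) (300, 190, 10, 8)
```

The top view gives 64.3 x 44.4 mm for the cassette and 180.7 x 129 mm for the plate, both as specified. The plunger position predicted from the nest matches the one I measured to within 1 mm. Nest yaw is -7.7° and cassette yaw -18.8°.

```bash
cat >> h.py <<'E'
def down(yawdeg): return R.from_euler("xyz",[np.pi,0,np.radians(yawdeg)])
def go(xyz,yawdeg,frm=None):
    from bench import monitor
    s=monitor.state()
    p,r=(s["eef_pos"],R.from_euler("xyz",s["ee_rot"])) if frm is None else (np.array(frm[0]),down(frm[1]))
    d=r.inv().apply(np.array(xyz)-p); w=(r.inv()*down(yawdeg)).as_rotvec(degrees=True)
    print("delta",d.round(4),"rot",w.round(2))
E
python3 - <<'E'
from h import *
go([.497,.2057,.12],71.5)
E
```

```text
delta [-0.2481  0.4076  0.0927] rot [-0.01  0.1   0.23]
```

>>> apply_moves --delta_pos '[[-0.124, 0.204, 0.0], [-0.124, 0.204, 0.0], [-0.124, 0.204, 0.0], [-0.124, 0.204, 0.0], [-0.124, 0.204, 0.0], [-0.124, 0.204, 0.0], [-0.248, 0.4075, 0.03], [-0.248, 0.4075, 0.03], [-0.248, 0.4075, 0.03], [-0.248, 0.4075, 0.03]]' --rot '[[0, 0, 0], [0, 0, 0], [0, 0, 0], [0, 0, 0], [0, 0, 0], [0, 0, 0], [0, 0, 0], [0, 0, 0], [0, 0, 0], [0, 0, 0]]' --gripper '[0, 0, 0, 0, 0, 0, 0, 0, 0, 0]' --force 30

```text
t: 0.93
eef_pos: [0.4507, 0.2603, 0.192]
ee_rot: [-3.141, 0.0, 1.252]
force: [-0.3, 0.2, -0.7]
finger_gap: 0.0245
```

Run:
```python
from h import *
go([.497,.2057,.11],71.5)
```

```text
delta [-0.0373  0.0611  0.082 ] rot [-0.01  0.01  0.24]
```

>>> apply_moves --delta_pos '[[0, 0, 0], [0, 0, 0]]' --rot '[[0, 0, 0], [0, 0, 0]]' --gripper '[0, 0]'

```text
t: 1.1
eef_pos: [0.4509, 0.2602, 0.1917]
ee_rot: [-3.141, 0.001, 1.248]
force: [-0.7, 0.8, 0.1]
finger_gap: 0.011
```

Run:
```python
from h import *
go([.497,.2057,.11],71.5)
```

```text
delta [-0.037   0.0611  0.0817] rot [-0.06  0.05 -0.02]
```

Settled; commanded and measured poses agree.

>>> apply_moves --delta_pos '[[-0.037, 0.061, 0.03], [-0.037, 0.061, 0.03], [-0.037, 0.061, 0.05], [-0.037, 0.061, 0.08], [-0.037, 0.061, 0.08], [-0.037, 0.061, 0.08]]' --rot '[[0, 0, 0], [0, 0, 0], [0, 0, 0], [0, 0, 0], [0, 0, 0], [0, 0, 0]]' --gripper '[0, 0, 0, 0, 0, 0]'

```text
t: 1.6
eef_pos: [0.494, 0.2085, 0.1113]
ee_rot: [-3.138, 0.002, 1.253]
force: [-1.0, -0.0, -0.2]
finger_gap: 0.0005
```

Run:
```python
from h import *
from bench import eyes
go([.497,.2057,.084],71.5)
s=eyes.camera("scene"); t=eyes.camera("top")
a=cv2.resize(s["frame"][120:250,235:405],None,fx=3,fy=3); b=cv2.resize(t["frame"][150:250,220:350],None,fx=3,fy=3)
cv2.imwrite("pics/p1s.png",a); cv2.imwrite("pics/p1t.png",b)
```

```text
delta [-0.0017  0.0039  0.0273] rot [-0.23  0.13  0.31]
```

View pics/p1s.png

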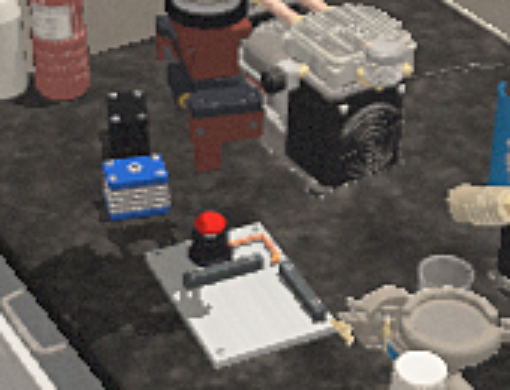

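View pics/p1t.png

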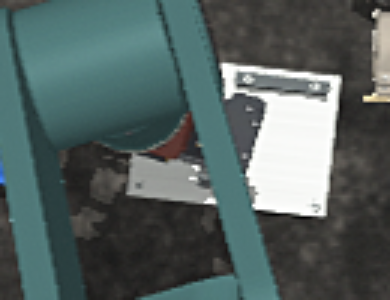

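```bash
cat >> h.py <<'E'
def proj(c,p):
    q=R.from_euler("xyz",c["orientation"]).as_matrix().T@(np.array(p)-c["origin"]); return c["cx"]+c["fx"]*q[0]/q[2], c["cy"]+c["fy"]*q[1]/q[2]
E
python3 - <<'E'
from h import *
from bench import eyes,monitor
s=eyes.camera("scene"); st=monitor.state(); print(st["eef_pos"],st["finger_gap"])
r=R.from_euler("xyz",st["ee_rot"])
for o in([0,0,.025],[.0,0.01,.025],[0,-.01,.025],[0.0135,0,.025],[-.0135,0,.025]):
    u,v=proj(s,st["eef_pos"]+r.apply(o)); print(o,u.round(1),v.round(1),"crop",((u-235)*3).round(),((v-120)*3).round())
print(proj(s,[.497,.2057,.059]))
a=cv2.resize(s["frame"][120:250,235:405],None,fx=4,fy=4); cv2.imwrite("pics/p2s.png",a)
E
```

```text
[0.49690075 0.20901394 0.11389122] 0.0008396857018329718
[0, 0, 0.025] 304.5 183.4 crop 209.0 190.0
[0.0, 0.01, 0.025] 307.8 182.9 crop 218.0 189.0
[0, -0.01, 0.025] 301.3 183.8 crop 199.0 191.0
[0.0135, 0, 0.025] 303.5 180.8 crop 206.0 182.0
[-0.0135, 0, 0.025] 305.6 186.0 crop 212.0 198.0
(np.float64(305.17936163027554), np.float64(191.97957421455217))
```

View pics/p2s.png

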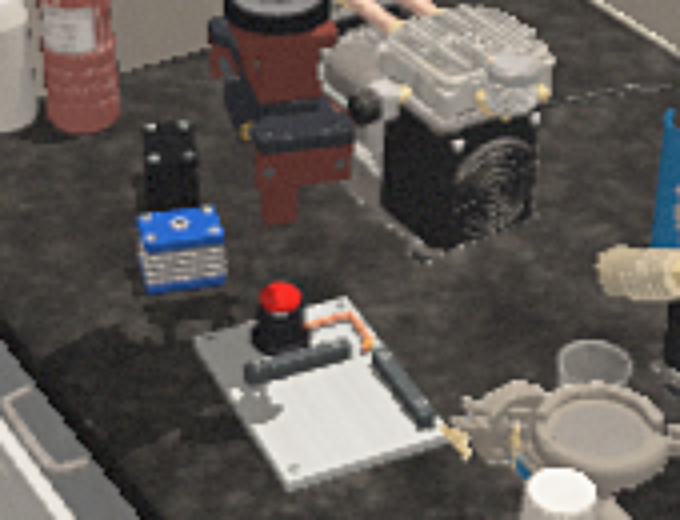

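Run:
```python
from h import *
from bench import eyes,monitor
s0=pickle.load(open("scene0.pkl","rb"))
print("start tip",proj(s0,[.188,.569,.188]))
s=eyes.camera("scene"); st=monitor.state(); print(st["eef_pos"])
for v in range(160,200,3): print(v,[tuple(depthpt(s,u,v).round(3)) for u in (304,306)], s["frame"][v,305])
a=cv2.resize(s0["frame"][80:140,110:190],None,fx=6,fy=6); cv2.imwrite("pics/st.png",a)
```

```text
start tip (np.float64(157.94180483338738), np.float64(129.67001936763978))
[0.49713971 0.20891998 0.1140163 ]
160 [(np.float64(0.449), np.float64(0.13), np.float64(0.23)), (np.float64(0.459), np.float64(0.137), np.float64(0.223))] [52 50 94]
163 [(np.float64(0.454), np.float64(0.14), np.float64(0.213)), (np.float64(0.458), np.float64(0.136), np.float64(0.214))] [51 55 91]
166 [(np.float64(0.453), np.float64(0.137), np.float64(0.206)), (np.float64(0.457), np.float64(0.134), np.float64(0.206))] [45 47 87]
169 [(np.float64(0.489), np.float64(0.198), np.float64(0.149)), (np.float64(0.496), np.float64(0.198), np.float64(0.147))] [52 54 92]
172 [(np.float64(0.492), np.float64(0.202), np.float64(0.135)), (np.float64(0.498), np.float64(0.203), np.float64(0.133))] [42 48 87]
175 [(np.float64(0.489), np.float64(0.199), np.float64(0.128)), (np.float64(0.496), np.float64(0.199), np.float64(0.125))] [45 53 88]
178 [(np.float64(0.574), np.float64(0.34), np.float64(0.003)), (np.float64(0.577), np.float64(0.334), np.float64(0.005))] [67 71 75]
181 [(np.float64(0.565), np.float64(0.327), np.float64(0
[... 186 characters left out ...]
oat64(-0.002))] [56 65 69]
187 [(np.float64(0.548), np.float64(0.298), np.float64(0.002)), (np.float64(0.553), np.float64(0.294), np.float64(0.002))] [56 56 62]
190 [(np.float64(0.501), np.float64(0.219), np.float64(0.057)), (np.float64(0.546), np.float64(0.281), np.float64(0.0))] [ 63  65 155]
193 [(np.float64(0.49), np.float64(0.202), np.float64(0.06)), (np.float64(0.497), np.float64(0.201), np.float64(0.058))] [ 33  39 244]
196 [(np.float64(0.487), np.float64(0.197), np.float64(0.053)), (np.float64(0.494), np.float64(0.196), np.float64(0.052))] [ 34  39 234]
199 [(np.float64(0.49), np.float64(0.202), np.float64(0.037)), (np.float64(0.496), np.float64(0.199), np.float64(0.037))] [57 58 60]
```

View pics/st.png

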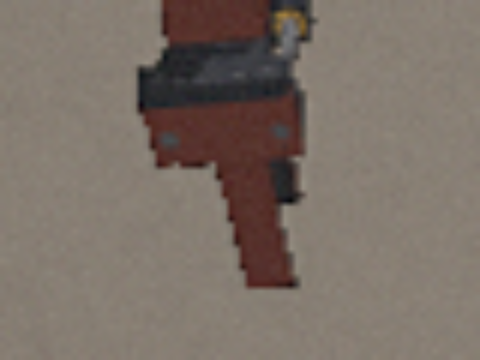

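Run:
```python
from h import *
s0=pickle.load(open("scene0.pkl","rb"))
for v in range(95,130,2): print(v,[tuple(float(x) for x in depthpt(s0,u,v).round(3)) for u in (152,156)])
go([.497,.2057,.087],71.5)
```

```text
95 [(0.177, 0.478, 0.339), (0.187, 0.475, 0.338)]
97 [(0.177, 0.483, 0.332), (0.185, 0.472, 0.334)]
99 [(0.175, 0.481, 0.327), (0.186, 0.485, 0.323)]
101 [(0.176, 0.49, 0.317), (0.186, 0.488, 0.316)]
103 [(0.174, 0.487, 0.313), (0.184, 0.483, 0.312)]
105 [(0.173, 0.489, 0.307), (0.183, 0.484, 0.306)]
107 [(0.175, 0.51, 0.291), (0.205, 0.608, 0.243)]
109 [(0.174, 0.509, 0.286), (0.204, 0.61, 0.236)]
111 [(0.174, 0.514, 0.277), (0.203, 0.608, 0.231)]
113 [(0.172, 0.512, 0.273), (0.185, 0.524, 0.264)]
115 [(0.171, 0.513, 0.266), (0.183, 0.517, 0.261)]
117 [(0.171, 0.518, 0.258), (0.18, 0.51, 0.258)]
119 [(0.17, 0.519, 0.251), (0.179, 0.514, 0.251)]
121 [(0.168, 0.521, 0.244), (0.178, 0.515, 0.244)]
123 [(0.167, 0.519, 0.239), (0.177, 0.517, 0.237)]
125 [(0.166, 0.523, 0.231), (0.176, 0.518, 0.23)]
127 [(0.165, 0.523, 0.225), (0.174, 0.514, 0.226)]
129 [(0.395, 1.863, -0.467), (0.415, 1.85, -0.467)]
delta [-0.0031  0.0008  0.027 ] rot [ 0.13 -0.09  0.31]
```

The visible fingertips sit about 30 mm higher than the stated tip length. I'll descend in small steps and let contact force show where they really are.

>>> apply_moves --delta_pos '[[-0.003, 0.001, 0.009], [-0.003, 0.001, 0.018], [-0.003, 0.001, 0.027], [-0.003, 0.001, 0.027], [-0.003, 0.001, 0.027], [-0.003, 0.001, 0.027]]' --rot '[[0, 0, 0], [0, 0, 0], [0, 0, 0], [0, 0, 0], [0, 0, 0], [0, 0, 0]]' --gripper '[0, 0, 0, 0, 0, 0]'

```text
t: 2.3
eef_pos: [0.4962, 0.2046, 0.0851]
ee_rot: [-3.141, 0.0, 1.252]
force: [-0.4, -0.4, -0.3]
finger_gap: 0.0006
```

>>> apply_moves --delta_pos '[[0, 0, 0.003], [0, 0, 0.006], [0, 0, 0.006], [0, 0, 0.006]]' --rot '[[0, 0, 0], [0, 0, 0], [0, 0, 0], [0, 0, 0]]' --gripper '[0, 0, 0, 0]'

```text
t: 2.63
eef_pos: [0.4962, 0.2046, 0.0792]
ee_rot: [-3.141, 0.0, 1.252]
force: [-0.1, -0.4, 0.2]
finger_gap: 0.0002
```

Run:
```python
from h import *
from bench import eyes
go([.497,.2057,.084],71.5)
s=eyes.camera("scene")
cv2.imwrite("pics/p3s.png",cv2.resize(s["frame"][120:250,235:405],None,fx=4,fy=4))
```

```text
delta [ 0.0013  0.0004 -0.0048] rot [-0.02  0.02  0.23]
```

View pics/p3s.png

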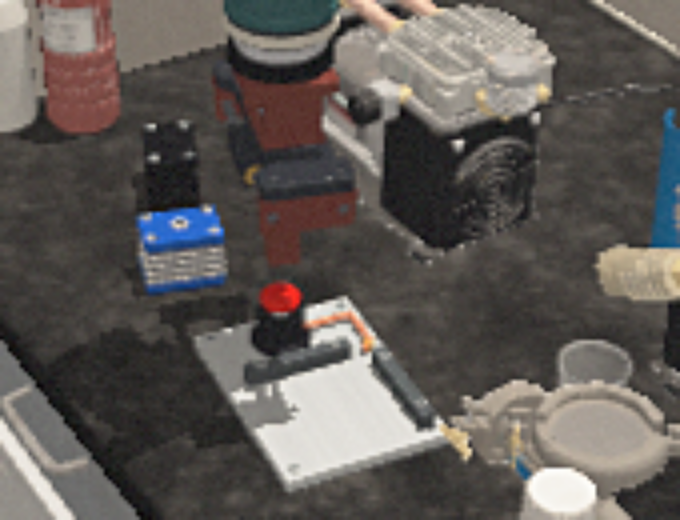

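No contact at TCP z 0.079, and the picture shows the tip (282,262) still clear of the head (281,296). I'll continue in small steps.

>>> apply_moves --delta_pos '[[0.001, 0, 0.004], [0.001, 0, 0.008], [0.001, 0, 0.012], [0.001, 0, 0.016], [0.001, 0, 0.016], [0.001, 0, 0.016]]' --rot '[[0, 0, 0], [0, 0, 0], [0, 0, 0], [0, 0, 0], [0, 0, 0], [0, 0, 0]]' --gripper '[0, 0, 0, 0, 0, 0]'

```text
t: 3.18
eef_pos: [0.4963, 0.2055, 0.0629]
ee_rot: [-3.141, 0.001, 1.252]
force: [0.1, -0.1, -0.2]
finger_gap: 0.0006
```

Run:
```python
from h import *
from bench import eyes,monitor
s=eyes.camera("scene"); print(monitor.state()["force"],monitor.state()["eef_pos"])
cv2.imwrite("pics/p4s.png",cv2.resize(s["frame"][120:250,235:405],None,fx=4,fy=4))
for v in range(180,200,2): print(v,[tuple(float(x) for x in depthpt(s,u,v).round(3)) for u in (304,306)])
```

```text
[ 0.26562375 -0.09691519 -0.27612823] [0.49653214 0.20557014 0.06309785]
180 [(0.452, 0.136, 0.161), (0.458, 0.135, 0.16)]
182 [(0.449, 0.132, 0.158), (0.456, 0.132, 0.155)]
184 [(0.488, 0.196, 0.098), (0.497, 0.2, 0.092)]
186 [(0.488, 0.198, 0.089), (0.495, 0.198, 0.087)]
188 [(0.486, 0.195, 0.085), (0.493, 0.193, 0.083)]
190 [(0.488, 0.197, 0.075), (0.546, 0.283, -0.001)]
192 [(0.494, 0.208, 0.059), (0.5, 0.205, 0.058)]
194 [(0.489, 0.2, 0.058), (0.493, 0.194, 0.06)]
196 [(0.486, 0.194, 0.056), (0.493, 0.194, 0.053)]
198 [(0.49, 0.201, 0.042), (0.499, 0.204, 0.037)]
```

View pics/p4s.png

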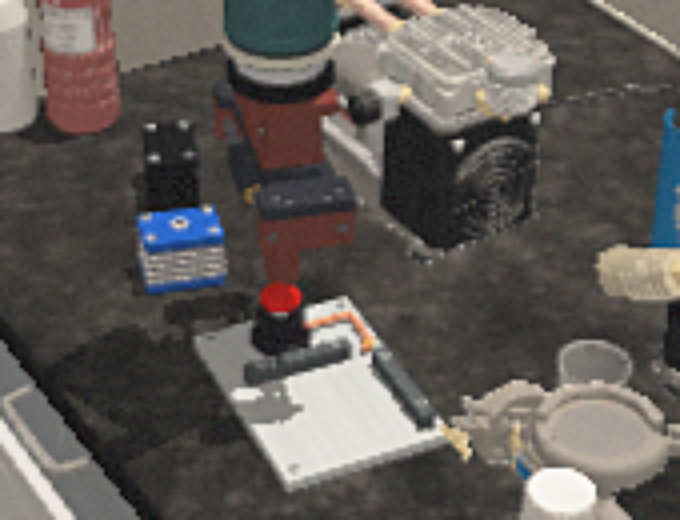

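>>> apply_moves --delta_pos '[[0.0, 0, 0.004], [0, 0, 0.008], [0, 0, 0.011], [0, 0, 0.011]]' --rot '[[0, 0, 0], [0, 0, 0], [0, 0, 0], [0, 0, 0]]' --gripper '[0, 0, 0, 0]'

```text
t: 3.57
eef_pos: [0.4961, 0.2054, 0.0516]
ee_rot: [-3.141, 0.001, 1.252]
force: [0.0, 0.6, 0.3]
finger_gap: 0.0004
```

>>> apply_moves --delta_pos '[[0.0, 0, 0.002], [0, 0, 0.004], [0, 0, 0.005], [0, 0, 0.005]]' --rot '[[0, 0, 0], [0, 0, 0], [0, 0, 0], [0, 0, 0]]' --gripper '[0, 0, 0, 0]'

```text
t: 3.9
eef_pos: [0.4968, 0.2056, 0.0474]
ee_rot: [3.142, 0.0, 1.252]
force: [-0.3, -0.7, 2.5]
finger_gap: 0.0007
```

Contact came at TCP z ≈ 0.048, so the fingertips are about 10 mm above the reported TCP. I'll use this contact-calibrated offset from here. Next is the stroke.

>>> apply_moves --delta_pos '[[0.0, 0, 0.003], [0, 0, 0.006], [0, 0, 0.009], [0, 0, 0.011], [0, 0, 0.011]]' --rot '[[0, 0, 0], [0, 0, 0], [0, 0, 0], [0, 0, 0], [0, 0, 0]]' --gripper '[0, 0, 0, 0, 0]'

```text
t: 4.32
eef_pos: [0.497, 0.2057, 0.0386]
ee_rot: [3.141, -0.0, 1.252]
force: [-7.0, -3.1, 29.7]
finger_gap: 0.0007
```

>>> apply_moves --delta_pos '[[0, 0, 0.001], [0, 0, 0.002], [0, 0, 0.002]]' --rot '[[0, 0, 0], [0, 0, 0], [0, 0, 0]]' --gripper '[0, 0, 0]'

```text
t: 4.57
eef_pos: [0.4971, 0.2057, 0.0383]
ee_rot: [3.14, -0.001, 1.252]
force: [-11.0, -3.7, 47.9]
finger_gap: 0.0002
```

On the stop, at 48 N with 10 mm of stroke. Now retract.

>>> apply_moves --delta_pos '[[0, 0, -0.01], [0, 0, -0.025], [0, 0, -0.055], [0, 0, -0.09], [0, 0, -0.09], [0, 0, -0.09]]' --rot '[[0, 0, 0], [0, 0, 0], [0, 0, 0], [0, 0, 0], [0, 0, 0], [0, 0, 0]]' --gripper '[0, 0, 0, 50, 100, 100]'

```text
t: 5.07
eef_pos: [0.4984, 0.2061, 0.126]
ee_rot: [3.138, -0.002, 1.252]
force: [-0.5, -0.1, 0.1]
finger_gap: 0.0174
```

Run:
```python
from h import *
from bench import eyes
go([.480,.3345,.105],71.2)
s=eyes.camera("scene")
cv2.imwrite("pics/p5s.png",cv2.resize(s["frame"][120:250,235:405],None,fx=4,fy=4))
for v in (192,194): print(v,[tuple(float(x) for x in depthpt(s,u,v).round(3)) for u in (303,305,307)])
```

```text
delta [ 0.1161 -0.0578  0.021 ] rot [ 0.22 -0.14  0.53]
192 [(0.494, 0.213, 0.056), (0.498, 0.208, 0.058), (0.5, 0.2, 0.062)]
194 [(0.488, 0.204, 0.056), (0.491, 0.197, 0.059), (0.497, 0.196, 0.058)]
```

View pics/p5s.png

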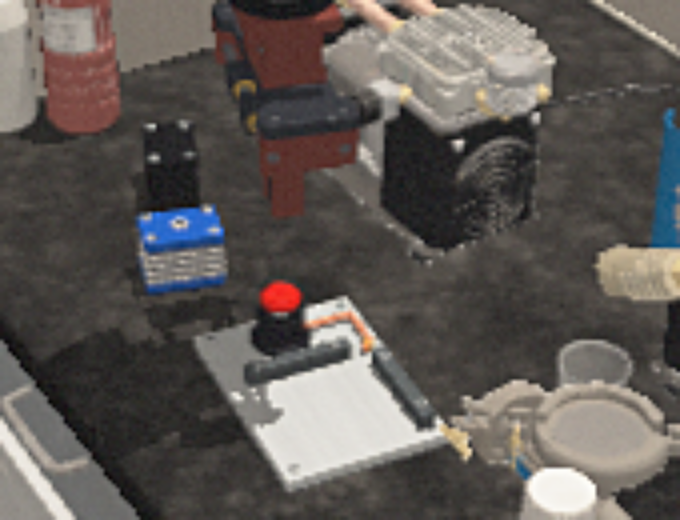

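Plunger is back at 59 mm. On to the cassette.

>>> apply_moves --delta_pos '[[0.116, -0.058, 0.0], [0.116, -0.058, 0.0], [0.116, -0.058, 0.0], [0.116, -0.058, 0.0], [0.116, -0.058, 0.0], [0.116, -0.058, 0.02], [0.116, -0.058, 0.04], [0.116, -0.058, 0.04], [0.116, -0.058, 0.04]]' --rot '[[0, 0, 0.5], [0, 0, 0.5], [0, 0, 0.5], [0, 0, 0.5], [0, 0, 0.5], [0, 0, 0.5], [0, 0, 0.5], [0, 0, 0.5], [0, 0, 0.5]]' --gripper '[100, 100, 100, 100, 100, 100, 100, 100, 100]' --force 40

```text
t: 5.87
eef_pos: [0.4765, 0.3318, 0.0825]
ee_rot: [-3.138, 0.004, 1.242]
force: [0.4, -0.2, 0.6]
finger_gap: 0.0807
```

Run:
```python
from h import *
from bench import eyes
go([.480,.3345,.010],71.2)
s=eyes.camera("scene"); t=eyes.camera("top")
cv2.imwrite("pics/p6s.png",cv2.resize(s["frame"][110:220,215:345],None,fx=5,fy=5))
cv2.imwrite("pics/p6t.png",cv2.resize(t["frame"][150:250,170:300],None,fx=5,fy=5))
```

```text
delta [0.004  0.0027 0.0725] rot [-0.18  0.23 -0.02]
```

View pics/p6s.png

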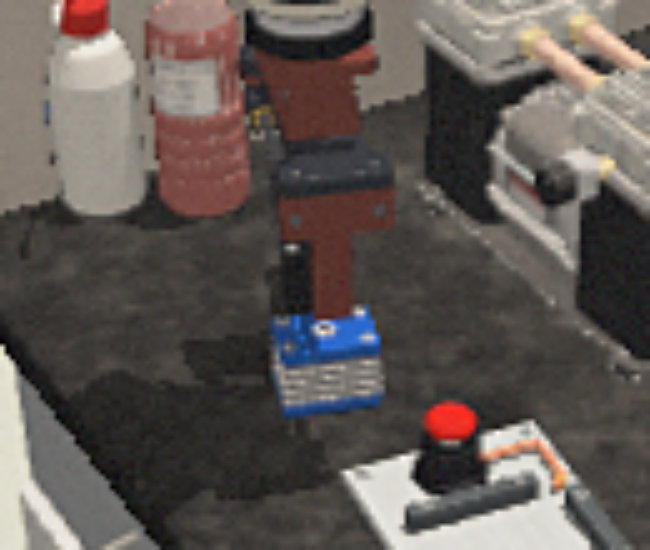

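View pics/p6t.png

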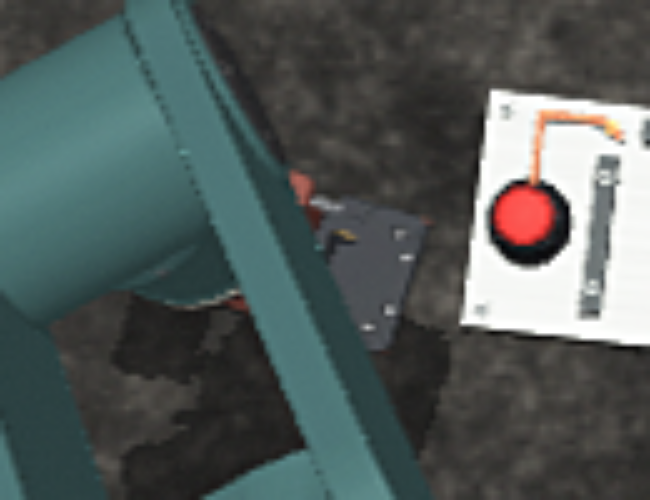

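Run:
```python
from h import *
from bench import eyes,monitor
s=eyes.camera("scene"); st=monitor.state(); print(st["eef_pos"],st["finger_gap"])
r=R.from_euler("xyz",st["ee_rot"])
for o in (-.0435,-.057): print(proj(s,st["eef_pos"]+r.apply([o,0,-.0106])))
print("black:",depthpt(s,273,160))
print([tuple(depthpt(s,281,v).round(3)) for v in range(166,180,2)])
go([.480,.3345,.010],71.2)
```

```text
[0.47861383 0.33346402 0.08497726] 0.08741523759571046
(np.float64(281.4409623753631), np.float64(171.35439493398843))
(np.float64(282.2083716658816), np.float64(173.77589640173838))
black: [0.50476932 0.4283463  0.04953483]
[(np.float64(0.46), np.float64(0.285), np.float64(0.121)), (np.float64(0.459), np.float64(0.283), np.float64(0.115)), (np.float64(0.46), np.float64(0.285), np.float64(0.106)), (np.float64(0.459), np.float64(0.285), np.float64(0.099)), (np.float64(0.486), np.float64(0.339), np.float64(0.051)), (np.float64(0.481), np.float64(0.329), np.float64(0.051)), (np.float64(0.477), np.float64(0.321), np.float64(0.049))]
delta [0.0014 0.0009 0.075 ] rot [ 0.03 -0.02 -0.01]
```

The projected finger matches the picture once the offset is applied. Descend in two parts.

>>> apply_moves --delta_pos '[[0.001, 0.001, 0.015], [0.001, 0.001, 0.03], [0.001, 0.001, 0.045], [0.001, 0.001, 0.045]]' --rot '[[0, 0, 0], [0, 0, 0], [0, 0, 0], [0, 0, 0]]' --gripper '[100, 100, 100, 100]'

```text
t: 6.35
eef_pos: [0.4784, 0.3337, 0.0381]
ee_rot: [-3.14, 0.002, 1.243]
force: [-0.6, -0.5, -0.5]
finger_gap: 0.088
```

>>> apply_moves --delta_pos '[[0, 0, 0.01], [0, 0, 0.02], [0, 0, 0.03], [0, 0, 0.03], [0, 0, 0.03]]' --rot '[[0, 0, 0], [0, 0, 0], [0, 0, 0], [0, 0, 0], [0, 0, 0]]' --gripper '[100, 100, 100, 100, 100]'

```text
t: 6.77
eef_pos: [0.4787, 0.3343, 0.0088]
ee_rot: [-3.141, 0.001, 1.243]
force: [-0.1, 0.0, 1.2]
finger_gap: 0.0879
```

>>> apply_moves --delta_pos '[[0, 0, 0], [0, 0, 0], [0, 0, 0], [0, 0, 0], [0, 0, 0], [0, 0, 0]]' --rot '[[0, 0, 0], [0, 0, 0], [0, 0, 0], [0, 0, 0], [0, 0, 0], [0, 0, 0]]' --gripper '[0, 0, 0, 0, 0, 0]' --force 40

```text
t: 7.27
eef_pos: [0.4793, 0.3346, 0.0095]
ee_rot: [3.141, -0.0, 1.243]
force: [-1.5, -0.5, 0.8]
finger_gap: 0.0514
```

Run:
```python
from h import *
from bench import eyes,monitor
s=eyes.camera("scene"); st=monitor.state(); print(st["eef_pos"],st["ee_rot"],st["finger_gap"],st["force"])
cv2.imwrite("pics/p7s.png",cv2.resize(s["frame"][110:220,215:345],None,fx=5,fy=5))
```

```text
[0.47930667 0.3346031  0.00946572] [ 3.14143794e+00 -9.78385129e-05  1.24326878e+00] 0.04721365575632055 [ 0.72879921 -0.08338413  0.14880913]
```

View pics/p7s.png

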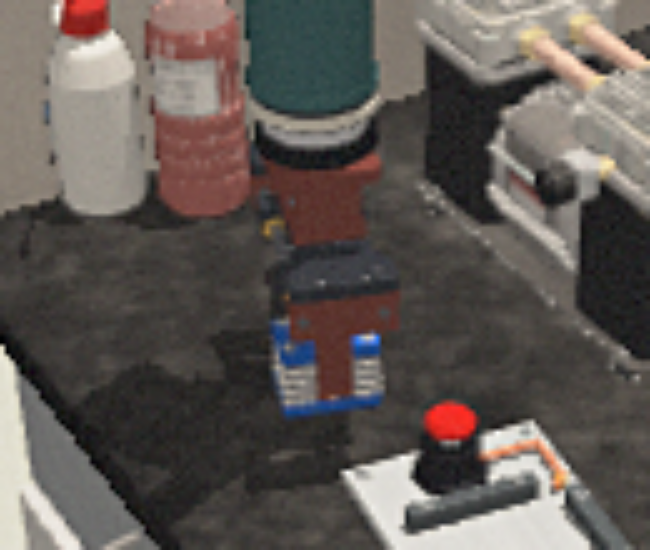

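>>> apply_moves --delta_pos '[[0, 0, 0], [0, 0, 0], [0, 0, 0], [0, 0, 0]]' --rot '[[0, 0, 0], [0, 0, 0], [0, 0, 0], [0, 0, 0]]' --gripper '[0, 0, 0, 0]' --force 40

```text
t: 7.65
eef_pos: [0.4793, 0.3346, 0.0094]
ee_rot: [3.141, -0.0, 1.243]
force: [-0.4, 0.2, 1.5]
finger_gap: 0.0437
```

>>> apply_moves --delta_pos '[[0, 0, -0.01], [0, 0, -0.03], [0, 0, -0.06], [0, 0, -0.09], [0, 0, -0.09], [0, 0, -0.09]]' --rot '[[0, 0, 0], [0, 0, 0], [0, 0, 0], [0, 0, 0], [0, 0, 0], [0, 0, 0]]' --gripper '[0, 0, 0, 0, 0, 0]'

```text
t: 8.15
eef_pos: [0.4804, 0.3352, 0.1012]
ee_rot: [3.139, -0.003, 1.243]
force: [-0.3, -0.1, -3.2]
finger_gap: 0.0436
```

Run:
```python
from h import *
from bench import eyes,monitor
s=eyes.camera("scene"); st=monitor.state(); print(st["eef_pos"],st["ee_rot"],st["finger_gap"],st["force"])
cv2.imwrite("pics/p8s.png",cv2.resize(s["frame"][90:220,215:345],None,fx=4.5,fy=4.5))
```

```text
[0.47904871 0.33442846 0.09953717] [ 3.14128762e+00 -1.63885925e-04  1.24327797e+00] 0.04387318952441852 [-0.62131791  0.5485345  -2.90474796]
```

View pics/p8s.png

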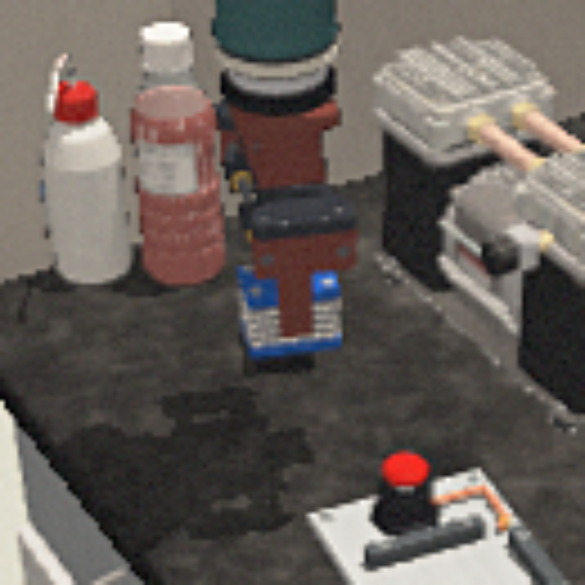

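Lifted with a gap of 44 mm and about 3 N of weight, level in the picture (block at (292,310)). I'll carry it over the nest while turning to the nest's yaw.

Run:
```python
from h import *
go([.492,.127,.0995],82.26)
```

```text
delta [-0.1922  0.079   0.    ] rot [ 2.000e-02 -1.000e-02 -1.103e+01]
```

>>> apply_moves --delta_pos '[[-0.02, 0.008, 0], [-0.05, 0.02, 0], [-0.08, 0.033, 0], [-0.11, 0.045, 0], [-0.14, 0.057, 0], [-0.165, 0.068, 0], [-0.185, 0.076, 0], [-0.192, 0.079, 0], [-0.192, 0.079, 0], [-0.192, 0.079, 0]]' --rot '[[0, 0, -1], [0, 0, -3], [0, 0, -5], [0, 0, -7], [0, 0, -9], [0, 0, -10], [0, 0, -11], [0, 0, -11], [0, 0, -11], [0, 0, -11]]' --gripper '[0, 0, 0, 0, 0, 0, 0, 0, 0, 0]' --force 50

```text
t: 9.03
eef_pos: [0.4914, 0.1275, 0.0984]
ee_rot: [-3.139, 0.0, 1.434]
force: [-0.1, 0.2, -1.5]
finger_gap: 0.0439
```

Run:
```python
from h import *
from bench import eyes,monitor
go([.492,.127,.027],82.26)
s=eyes.camera("scene"); t=eyes.camera("top"); st=monitor.state(); print(st["eef_pos"],st["force"])
cv2.imwrite("pics/p9s.png",cv2.resize(s["frame"][120:250,245:405],None,fx=4,fy=4))
cv2.imwrite("pics/p9t.png",cv2.resize(t["frame"][140:250,220:360],None,fx=4,fy=4))
```

```text
delta [-0.0004  0.0008  0.0713] rot [-0.13  0.01 -0.13]
[0.49180301 0.12833897 0.09880902] [ 0.22281089  0.36519116 -2.4131357 ]
```

View pics/p9s.png

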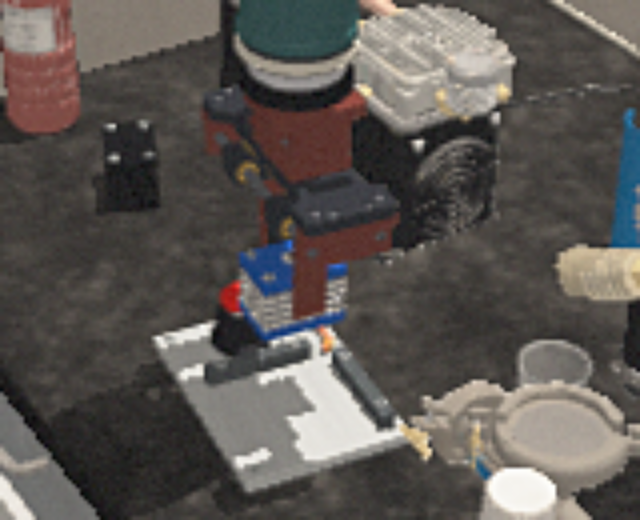

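View pics/p9t.png

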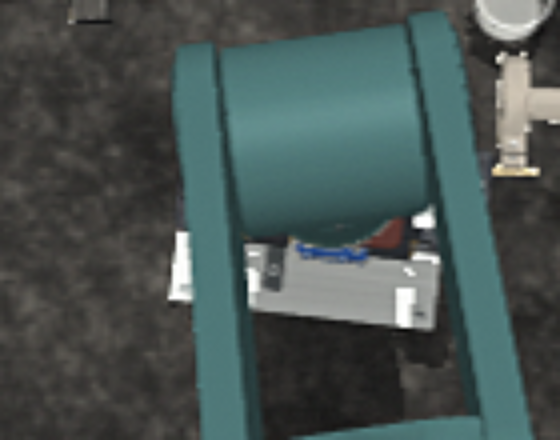

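>>> apply_moves --delta_pos '[[0, 0.001, 0.015], [0, 0.001, 0.03], [0, 0.001, 0.045], [0, 0.001, 0.06], [0, 0.001, 0.071], [0, 0.001, 0.071], [0, 0.001, 0.071]]' --rot '[[0, 0, 0], [0, 0, 0], [0, 0, 0], [0, 0, 0], [0, 0, 0], [0, 0, 0], [0, 0, 0]]' --gripper '[0, 0, 0, 0, 0, 0, 0]'

```text
t: 9.72
eef_pos: [0.4926, 0.1282, 0.0279]
ee_rot: [-3.14, 0.0, 1.437]
force: [-0.2, 0.4, -2.7]
finger_gap: 0.0435
```

Run:
```python
from h import *
from bench import eyes,monitor
s=eyes.camera("scene"); st=monitor.state(); print(st["eef_pos"],st["ee_rot"],st["force"])
cv2.imwrite("pics/p10s.png",cv2.resize(s["frame"][150:250,265:365],None,fx=6,fy=6))
```

```text
[0.49327059 0.12809103 0.02846774] [-3.14142666e+00 -1.11641245e-05  1.43640489e+00] [ 0.24672948 -0.16163356 -1.22674131]
```

View pics/p10s.png

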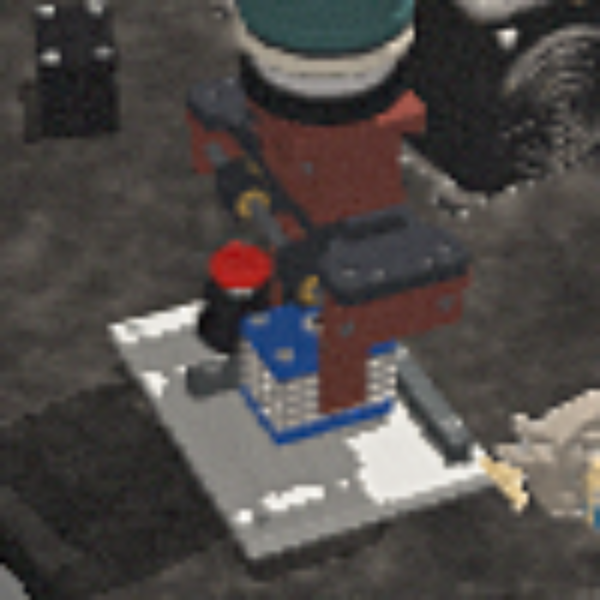

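The block is just above the plate, clear of both stops and square to them. Lower it to contact.

>>> apply_moves --delta_pos '[[0, 0, 0.002], [0, 0, 0.004], [0, 0, 0.0055], [0, 0, 0.0055]]' --rot '[[0, 0, 0], [0, 0, 0], [0, 0, 0], [0, 0, 0]]' --gripper '[0, 0, 0, 0]'

```text
t: 10.1
eef_pos: [0.4933, 0.1272, 0.023]
ee_rot: [3.141, 0.0, 1.435]
force: [0.4, 0.6, -2.8]
finger_gap: 0.0435
```

>>> apply_moves --delta_pos '[[0, 0, 0.001], [0, 0, 0.001], [0, 0, 0.001]]' --rot '[[0, 0, 0], [0, 0, 0], [0, 0, 0]]' --gripper '[0, 0, 0]'

```text
t: 10.35
eef_pos: [0.4933, 0.1271, 0.0219]
ee_rot: [-3.142, 0.0, 1.435]
force: [1.4, 0.2, -2.9]
finger_gap: 0.0437
```

>>> apply_moves --delta_pos '[[0, 0, 0.0007], [0, 0, 0.0007], [0, 0, 0.0007]]' --rot '[[0, 0, 0], [0, 0, 0], [0, 0, 0]]' --gripper '[0, 0, 0]'

```text
t: 10.6
eef_pos: [0.4934, 0.1272, 0.0214]
ee_rot: [3.141, 0.0, 1.435]
force: [-0.4, 0.4, 3.4]
finger_gap: 0.0441
```

>>> apply_moves --delta_pos '[[0, 0, 0.0005], [0, 0, 0.0005], [0, 0, 0.0005]]' --rot '[[0, 0, 0], [0, 0, 0], [0, 0, 0]]' --gripper '[0, 0, 0]'

```text
t: 10.85
eef_pos: [0.4934, 0.1272, 0.0214]
ee_rot: [3.141, 0.0, 1.435]
force: [-2.1, -1.2, 9.2]
finger_gap: 0.044
```

Plate contact is at TCP z 0.0214, exactly as the offset predicted. Unload slightly, then slide to the back stop (tool +y = nest +x).

>>> apply_moves --delta_pos '[[0, 0, -0.0007], [0, 0.002, -0.0007], [0, 0.004, -0.0007], [0, 0.006, -0.0007], [0, 0.008, -0.0007], [0, 0.008, -0.0007], [0, 0.008, -0.0007]]' --rot '[[0, 0, 0], [0, 0, 0], [0, 0, 0], [0, 0, 0], [0, 0, 0], [0, 0, 0], [0, 0, 0]]' --gripper '[0, 0, 0, 0, 0, 0, 0]'

```text
t: 11.43
eef_pos: [0.4984, 0.1263, 0.0215]
ee_rot: [-3.137, 0.001, 1.435]
force: [-5.5, 0.4, 9.9]
finger_gap: 0.0436
```

>>> apply_moves --delta_pos '[[0, 0.001, 0], [0, 0.002, 0], [0, 0.002, 0], [0, 0.002, 0]]' --rot '[[0, 0, 0], [0, 0, 0], [0, 0, 0], [0, 0, 0]]' --gripper '[0, 0, 0, 0]'

```text
t: 11.77
eef_pos: [0.4986, 0.1263, 0.0215]
ee_rot: [-3.134, 0.001, 1.435]
force: [-10.7, 3.3, 17.8]
finger_gap: 0.0437
```

Run:
```python
from h import *
from bench import eyes,monitor
s=eyes.camera("scene"); t=eyes.camera("top"); st=monitor.state(); print(st["eef_pos"],st["ee_rot"],st["force"],st["moment"])
cv2.imwrite("pics/p11s.png",cv2.resize(s["frame"][170:250,280:360],None,fx=7,fy=7,interpolation=cv2.INTER_CUBIC))
cv2.imwrite("pics/p11t.png",cv2.resize(t["frame"][150:240,240:350],None,fx=6,fy=6,interpolation=cv2.INTER_CUBIC))
```

```text
[0.49863439 0.12626301 0.02154256] [-3.13396981e+00  7.77413050e-04  1.43502475e+00] [-11.90846829   2.20129175  16.6956634 ] [0.55481769 1.74866607 0.10399911]
```

View pics/p11s.png

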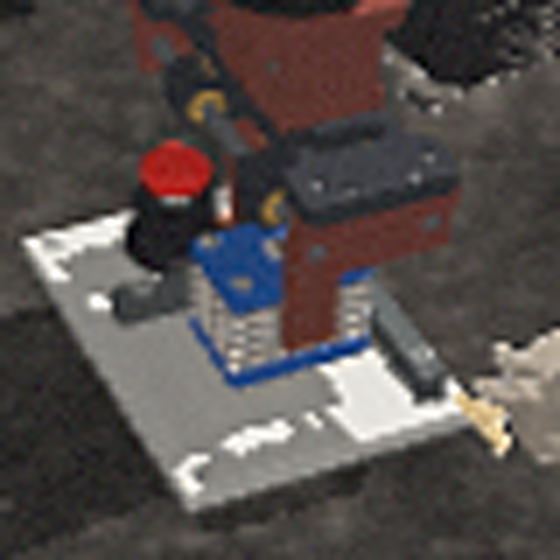

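View pics/p11t.png

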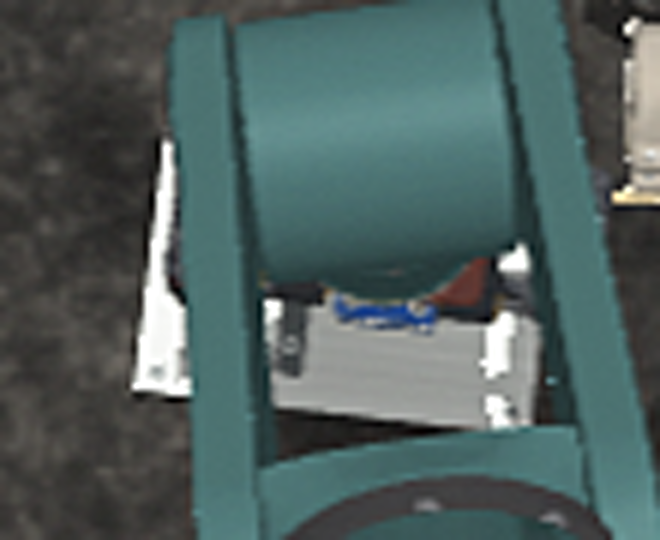

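Run:
```python
from h import *
s=pickle.load(open("scene0.pkl","rb"))
a=np.radians(-7.74); Rn=np.array([[np.cos(a),-np.sin(a)],[np.sin(a),np.cos(a)]]); O=np.array([.4951,.1204])
def n(u,v,z): return (Rn.T@(onplane(s,u,v,z)[:2]-O)*1000).round(1)
for nm,(x,y) in dict(nearlow=(235,385),farlow=(370,350),leftlow=(193,318)).items(): print(nm,n(280+x/7,170+y/7,.012))
for nm,(x,y) in dict(tA=(237,305),tB=(375,270),tC=(193,240)).items(): print(nm,n(280+x/7,170+y/7,.062))
print("back stop near top corner expected (40,-45..)", n(280+440/7,170+370/7,.026), "plate corners", n(280+25/7,170+240/7,.012), n(280+195/7,170+505/7,.012))
st=np.array([.4986,.1263]); print("tcp nest",(Rn.T@(st-O)*1000).round(1))
```

```text
nearlow [-26.4 -14.7]
farlow [ 34.9 -17.4]
leftlow [-24.9  32.3]
tA [-29.5 -22.6]
tB [ 31.5 -25. ]
tC [-28.7  23.4]
back stop near top corner expected (40,-45..) [ 47.9 -55.1] plate corners [-70.8 111.4] [-70.8 -74.4]
tcp nest [2.7 6.3]
```

The front face is at about nest x 35–37, so it's not on the stop yet. It's sticking on the plate under a ~20 N down load, so I'll unload in z and let it slide.

>>> apply_moves --delta_pos '[[0, 0, -0.0005], [0, 0, -0.001], [0, 0, -0.001], [0, 0, -0.001]]' --rot '[[0, 0, 0], [0, 0, 0], [0, 0, 0], [0, 0, 0]]' --gripper '[0, 0, 0, 0]'

```text
t: 12.2
eef_pos: [0.5033, 0.1258, 0.0221]
ee_rot: [-3.141, 0.0, 1.435]
force: [-1.2, 0.4, -1.9]
finger_gap: 0.0435
```

>>> apply_moves --delta_pos '[[0, 0, -0.0005], [0, 0, -0.0005], [0, 0, -0.0005]]' --rot '[[0, 0, 0], [0, 0, 0], [0, 0, 0]]' --gripper '[0, 0, 0]'

```text
t: 12.45
eef_pos: [0.5033, 0.1258, 0.0227]
ee_rot: [3.142, 0.0, 1.435]
force: [-0.4, 0.2, -3.5]
finger_gap: 0.0437
```

>>> apply_moves --delta_pos '[[0, 0.001, 0], [0, 0.001, 0], [0, 0.001, 0]]' --rot '[[0, 0, 0], [0, 0, 0], [0, 0, 0]]' --gripper '[0, 0, 0]'

```text
t: 12.7
eef_pos: [0.5034, 0.1257, 0.0226]
ee_rot: [-3.14, 0.0, 1.435]
force: [-2.7, 1.3, -2.2]
finger_gap: 0.0439
```

>>> apply_moves --delta_pos '[[0.004, 0, 0], [0.008, 0, 0], [0.008, 0, 0], [0.008, 0, 0]]' --rot '[[0, 0, 0], [0, 0, 0], [0, 0, 0], [0, 0, 0]]' --gripper '[0, 0, 0, 0]'

```text
t: 13.03
eef_pos: [0.5045, 0.1342, 0.0226]
ee_rot: [-3.14, -0.0, 1.436]
force: [-3.8, 1.8, -2.3]
finger_gap: 0.044
```

>>> apply_moves --delta_pos '[[0.001, 0, 0], [0.002, 0, 0], [0.002, 0, 0]]' --rot '[[0, 0, 0], [0, 0, 0], [0, 0, 0]]' --gripper '[0, 0, 0]'

```text
t: 13.28
eef_pos: [0.5047, 0.1355, 0.0226]
ee_rot: [-3.14, 0.001, 1.435]
force: [-5.0, -0.7, -2.2]
finger_gap: 0.0437
```

>>> apply_moves --delta_pos '[[0, 0, 0.0005], [0, 0, 0.001], [0, 0, 0.001], [0, 0, 0.001]]' --rot '[[0, 0, 0], [0, 0, 0], [0, 0, 0], [0, 0, 0]]' --gripper '[0, 0, 0, 0]'

```text
t: 13.62
eef_pos: [0.5048, 0.1357, 0.0218]
ee_rot: [-3.14, 0.0, 1.435]
force: [-5.4, 0.1, -2.0]
finger_gap: 0.0438
```

>>> apply_moves --delta_pos '[[0, 0, 0.0005], [0, 0, 0.0005], [0, 0, 0.0005]]' --rot '[[0, 0, 0], [0, 0, 0], [0, 0, 0]]' --gripper '[0, 0, 0]'

```text
t: 13.87
eef_pos: [0.5048, 0.1358, 0.0215]
ee_rot: [-3.14, -0.0, 1.435]
force: [-5.8, 0.7, 1.2]
finger_gap: 0.0436
```

>>> apply_moves --delta_pos '[[0, 0.001, 0], [0, 0.001, 0], [0, 0.001, 0]]' --rot '[[0, 0, 0], [0, 0, 0], [0, 0, 0]]' --gripper '[0, 0, 0]'

```text
t: 14.12
eef_pos: [0.5048, 0.1358, 0.0215]
ee_rot: [-3.139, 0.0, 1.435]
force: [-8.2, 1.8, 3.5]
finger_gap: 0.0436
```

On the plate and 8 N on the back stop. Now push toward the side stop (tool +x).

>>> apply_moves --delta_pos '[[0.001, 0, 0], [0.002, 0, 0], [0.002, 0, 0], [0.002, 0, 0]]' --rot '[[0, 0, 0], [0, 0, 0], [0, 0, 0], [0, 0, 0]]' --gripper '[0, 0, 0, 0]'

```text
t: 14.45
eef_pos: [0.5048, 0.1363, 0.0215]
ee_rot: [-3.139, 0.002, 1.436]
force: [-7.5, -5.4, 4.4]
finger_gap: 0.0437
```

>>> apply_moves --delta_pos '[[0.001, 0, 0], [0.0015, 0, 0], [0.0015, 0, 0], [0.0015, 0, 0]]' --rot '[[0, 0, 0], [0, 0, 0], [0, 0, 0], [0, 0, 0]]' --gripper '[0, 0, 0, 0]'

```text
t: 14.78
eef_pos: [0.505, 0.1376, 0.0215]
ee_rot: [-3.139, 0.003, 1.435]
force: [-8.1, -7.0, 5.6]
finger_gap: 0.0439
```

>>> apply_moves --delta_pos '[[0.001, 0, 0], [0.0015, 0, 0], [0.0015, 0, 0], [0.0015, 0, 0]]' --rot '[[0, 0, 0], [0, 0, 0], [0, 0, 0], [0, 0, 0]]' --gripper '[0, 0, 0, 0]'

```text
t: 15.12
eef_pos: [0.5051, 0.1382, 0.0215]
ee_rot: [-3.138, 0.004, 1.436]
force: [-8.4, -11.1, 6.4]
finger_gap: 0.0438
```

>>> apply_moves --delta_pos '[[0.001, 0, 0], [0.001, 0, 0], [0.001, 0, 0]]' --rot '[[0, 0, 0], [0, 0, 0], [0, 0, 0]]' --gripper '[0, 0, 0]'

```text
t: 15.37
eef_pos: [0.5051, 0.1382, 0.0216]
ee_rot: [-3.138, 0.005, 1.436]
force: [-8.2, -15.6, 7.6]
finger_gap: 0.0435
```

It stopped at y 0.1382 with the force still rising. I'll take off the down load, so that plate friction can't fake the side-stop contact.

>>> apply_moves --delta_pos '[[0, 0, -0.0004], [0, 0, -0.0004], [0, 0, -0.0004]]' --rot '[[0, 0, 0], [0, 0, 0], [0, 0, 0]]' --gripper '[0, 0, 0]'

```text
t: 15.62
eef_pos: [0.5051, 0.1383, 0.0216]
ee_rot: [-3.138, 0.005, 1.436]
force: [-7.2, -15.1, 2.9]
finger_gap: 0.0437
```

Run:
```python
from h import *
from bench import eyes,monitor
s=eyes.camera("scene"); t=eyes.camera("top"); st=monitor.state(); print(st["eef_pos"],st["ee_rot"],st["force"],st["moment"],st["finger_gap"])
cv2.imwrite("pics/p12s.png",cv2.resize(s["frame"][170:250,280:360],None,fx=7,fy=7,interpolation=cv2.INTER_CUBIC))
cv2.imwrite("pics/p12t.png",cv2.resize(t["frame"][150:240,240:350],None,fx=6,fy=6,interpolation=cv2.INTER_CUBIC))
```

```text
[0.50508675 0.13823084 0.02157939] [-3.13809222  0.00526173  1.43634554] [ -7.64291366 -14.80989274   2.86684139] [-2.75052001  1.19614072 -0.45382644] 0.04386999735100223
```

View pics/p12s.png

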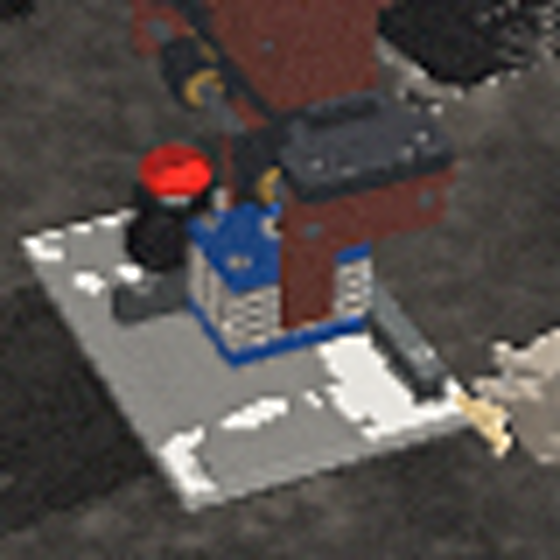

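View pics/p12t.png

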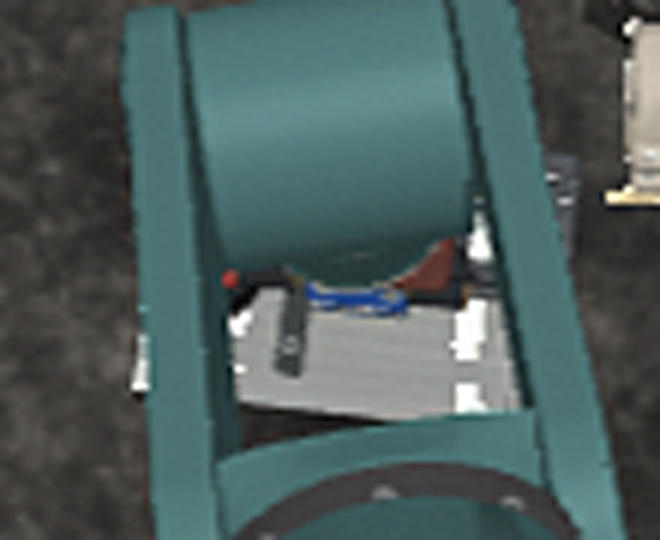

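With the down load removed, y didn't move and Fy held at -15 N. Possible friction (about 11 N) can't explain that, so the side stop is carrying load. A little more push on the back stop, then hold.

>>> apply_moves --delta_pos '[[0, 0.001, 0], [0, 0.0015, 0], [0, 0.0015, 0], [0, 0.0015, 0], [0, 0.0015, 0], [0, 0.0015, 0]]' --rot '[[0, 0, 0], [0, 0, 0], [0, 0, 0], [0, 0, 0], [0, 0, 0], [0, 0, 0]]' --gripper '[0, 0, 0, 0, 0, 0]'

```text
t: 16.22
eef_pos: [0.5051, 0.1382, 0.0216]
ee_rot: [-3.136, 0.005, 1.436]
force: [-10.4, -13.1, 7.2]
finger_gap: 0.0437
```

Run:
```python
from h import *
from bench import eyes,monitor
s=eyes.camera("scene"); st=monitor.state(); print(st)
a=np.radians(-7.74);f=st["force"];print("nest F",f[0]*np.cos(a)+f[1]*np.sin(a),-f[0]*np.sin(a)+f[1]*np.cos(a))
d=st["eef_pos"][:2]-np.array([.4951,.1204]); print("tcp nest",d@[np.cos(a),np.sin(a)],d@[-np.sin(a),np.cos(a)])
s0=pickle.load(open("scene0.pkl","rb"))
# compare bystander regions & plunger
for n,(u,v) in dict(bottle=(374,245),dish=(330,291),beaker=(383,213)).items():
    A=s["frame"][v-12:v+12,u-12:u+12].astype(int);B=s0["frame"][v-12:v+12,u-12:u+12].astype(int);print(n,abs(A-B).mean().round(1))
print("plunger",[depthpt(s,u,v).round(3) for u,v in((305,194),(304,193))])
m=mask(s,(100,120,60),(130,255,255)); m[:170]=0;m[250:]=0;m[:,:295]=0;m[:,340:]=0
cs,_=cv2.findContours(m,cv2.RETR_EXTERNAL,cv2.CHAIN_APPROX_NONE)
O=np.array([.4951,.1204]);Rn=np.array([[np.cos(a),-np.sin(a)],[np.sin(a),np.cos(a)]])
for x,y in((235,364),(370,325)): print("bottom edge nest mm",(Rn.T@(onplane(s,280+x/7,170+y/7,.012)[:2]-O)*1000).round(1))
for x,y in((193,290),(235,364)): print((Rn.T@(onplane(s,280+x/7,170+y/7,.012)[:2]-O)*1000).round(1))
cv2.imwrite("pics/p13s.png",cv2.resize(s["frame"][170:250,280:360],None,fx=7,fy=7,interpolation=cv2.INTER_CUBIC))
```

```text
{'t': 16.2667, 'joint_positions': array([ 0.13791962,  0.50904721,  1.85491713, -0.00516233,  0.78480628,
       -1.29467828]), 'joint_vel': array([-6.33184211e-04,  9.52853062e-04,  3.68501838e-04,  9.35257305e-05,
        3.09664582e-04, -3.28450225e-04]), 'effort': array([  5.88760883, -48.53415012, -23.51522326,   3.03157546,
        -4.40626055,  -0.41839102]), 'eef_pos': array([0.50506515, 0.13822447, 0.0215938 ]), 'ee_rot': array([-3.13566755,  0.00544333,  1.4362796 ]), 'force': array([-10.37227523, -13.61832912,   7.42258038]), 'moment': array([-2.572769  ,  1.63479535, -0.38667518]), 'finger_gap': 0.04373372529759128}
nest F -8.44368858210845 -14.891175388342592
tcp nest 0.007473793621375537 0.019004163590943153
bottle 10.0
dish 6.3
beaker 7.0
plunger [array([0.492, 0.199, 0.058]), array([0.493, 0.207, 0.056])]
bottom edge nest mm [-20.9  -2.5]
bottom edge nest mm [42.2 -2.6]
[-17.3  49.6]
[-20.9  -2.5]
```

View pics/p13s.png

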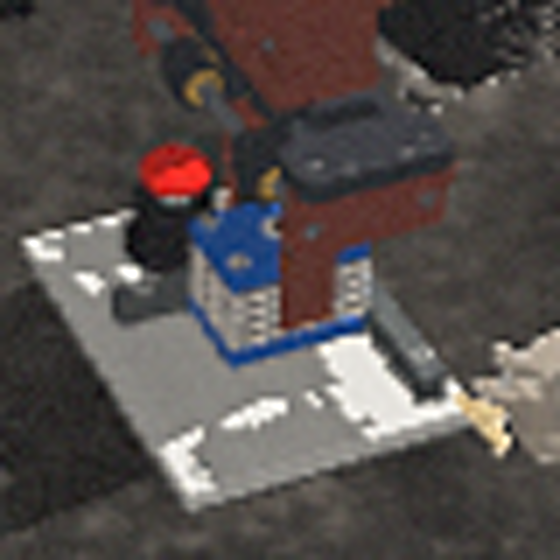

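>>> apply_moves --delta_pos '[[0.0004, 0, -0.0002], [0.0008, 0, -0.0004], [0.0008, 0, -0.0004], [0.0008, 0, -0.0004], [0.0008, 0, -0.0004], [0.0008, 0, -0.0004]]' --rot '[[0, 0, 0], [0, 0, 0], [0, 0, 0], [0, 0, 0], [0, 0, 0], [0, 0, 0]]' --gripper '[0, 0, 0, 0, 0, 0]'

```text
t: 16.77
eef_pos: [0.5051, 0.1383, 0.0216]
ee_rot: [-3.135, 0.007, 1.437]
force: [-10.2, -16.7, 3.7]
finger_gap: 0.0436
```

Run:
```python
from bench import manip,monitor
print(manip.finish_job()); s=monitor.state(); print(s["t"],s["eef_pos"],s["force"])
```

```text
the job is handed in; nothing more can be done
None
the job is handed in; nothing more can be done
```

I pushed the plunger to its stop and let it come back up. Then I put the blue and white cassette in the corner and handed the job in at about 16.8 s, still gripping it. No verdict was given.

**Last checks**
- **Plunger:** it went down about 10 mm, with 48 N on the stop. Depth readings afterwards put its top back at about 56–59 mm, matching the 59 mm it stands at when up.
- **Cassette:** it sits flat on the plate, within 0.2 mm of the measured plate contact height. Tool yaw matches the nest to about 0.1°, and the tool's tilt is about 0.007 rad.
- **Push:** about 8 N toward the back stop and 18 N toward the side stop. Even with the worst-case friction, that leaves about 3 N on the side stop. The back-stop force is inferred from the wrist reading and the order of contact; I could not measure the stop forces directly.
- **Bystanders:** nothing came near the bottle, dish or beaker. A rough before-and-after image comparison showed only small differences, which I put down to shadows.

**What disagreed**
- **Fingertip height:** the fingertips were about 11 mm behind the reported TCP, not 25 mm ahead of it. Both the camera and plunger contact showed this, and the plate contact height agreed, so I worked from the contact-measured offset.
- **First slide:** the cassette stuck on the plate about 5 mm short of the back stop because of too much down force. I unloaded it and slid it again.
- **Scene camera:** it read a few mm off the top camera, so I relied on the top camera and contact.

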